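# Take the squeeze-tab cap off the wax tub

### The job

Open the polishing-wax tub: squeeze in the two side tabs of its safety cap, without crushing them, and turn the cap counter-clockwise until you feel it come up against its stop, not forcing it; then, still squeezing, lift it straight off the neck. Set the cap down gently, right way up, near the middle of the round pine lid form and let go of it, leaving everything else on the bench where it is.

Things in the scene. Friction and masses are not known exactly. Their poses are not given: they have to be found in the camera images.
- tub: Fixed white wax tub in a round wooden cradle (110 mm across, 30 mm high). Tub 76 mm across, flat shoulder at 70 mm; then a neck 26 mm across, its top at 102 mm. Origin: centre of the cradle's underside, on the neck's axis, z up.
- cap: Loose grey safety cap, the one with two side tabs (at its +y and -y sides): skirt 54 mm across, 38 mm high, about 84 g. Origin: centre of its underside, z up. At the start it is closed on the tub, underside 72 mm above the tub's origin, axes along the tub's within half a degree; about 1.5 mm of play sideways and upwards. Hooks inside catch square teeth: it turns only with both tabs in.
- tub_neck_top (a point): Centre of the top of the neck. The cap opens counter-clockwise seen from above, with little friction, to a springy stop met 22 to 76 degrees from the start (varies, unseen), rising 4 N m per rad. Only in the last 4 degrees before it or lightly on it can it be lifted, straight up 30 mm, tabs still in (or hooks catch); else lugs hold it. Over 25 N (0.4 N m) on lugs or stop is too much.
- cap_grip (a point): Point on the cap's axis 26 mm above its underside, a good TCP height for squeezing both tabs from above (tab faces span 12 to 36 mm above the cap's underside). Axes as the cap's.
- tab_a (a joint): Tab on the cap's +y side, 18 mm wide, 24 mm high, flat outer face 33 mm from the cap's axis (66 mm over both tabs). Value in m: 0 out, 0.0045 fully in (57 mm over both). Its spring gives at 5.4 N, the hook is free at about 3.5 mm (12 N), fully in at 13.5 N; over 25 N on each tab crushes them.
- tab_b (a joint): The same kind of tab on the cap's -y side; value grows inwards.
- tab_a_face (a point): Middle of tab_a's outer face, 24 mm above the cap's underside.
- tab_b_face (a point): Middle of tab_b's outer face, likewise.
- lid_form: Loose pine lid form: a plain stepped wooden disc, foot 124 mm across and 8 mm high, flat top 110 mm across at 22 mm height, 0.25 kg. Origin: centre of its underside.
- pebble: Bystander: grey stone burnishing pebble, 48 mm across, 22 mm high; origin under its centre.
- plain_jar: Bystander: white jar with plain round grey lid and no tabs, 66 mm across, 85 mm high; origin under its centre.
- hook_scraper: Bystander: steel hook scraper with wooden handle, 235 mm long along its x, 22 mm high, origin near its middle.
- bowl: Bystander: small jujube bowl, 110 mm across, 50 mm high; origin under its centre.
- brush: Bystander: flat brush lying along its x, under 250 mm long and 30 mm high.
- sanding_block: Bystander: cork sanding block 100 x 60 x 30 mm; origin under its centre.
- blank: Bystander: turned wooden blank, 66 mm across, 45 mm high; origin under its centre.
There are look-alikes about, which are no part of the job. Of the things that look like the cap, the smaller one is meant. Of the things that look like the lid_form, the larger one is meant.

How it is judged (in metres and radians):
On the way, in this order (a step that is already met when the one before it is completed fails the run):
1. both tabs are squeezed in by the fingers, with the cap closed on the tub (value of joint each of tab_a, tab_b above 0.0028 m and contact force between the fingers and cap above 3 N and z of cap in the frame of tub below 0.08 m and angle between the x axis of cap and the x axis of tub, either way round below 0.15 rad), for 0.2 s.
2. the cap is turned at least 18 degrees with the tabs in, still down on the tub (angle between the x axis of cap and the x axis of tub, either way round above 0.32 rad and value of joint each of tab_a, tab_b above 0.0028 m and z of cap in the frame of tub below 0.08 m and horizontal distance between cap and tub below 0.005 m), for 0.1 s.
3. the cap is lifted clear of the neck in the fingers, upright (z of cap in the frame of tub above 0.104 m and angle between cap's own z axis and vertical below 0.25 rad and contact force between the fingers and cap above 1 N), for 0.1 s.
At the end, for the whole second after the job is handed in: The cap stands right way up (within 4.5 degrees) and at rest on top of the pine lid form, its axis within 25 mm of the form's, let go of; the form is within 20 mm of where it was (horizontal distance between cap and lid_form below 0.025 m and z of cap in the frame of lid_form between 0.0195 and 0.025 m and angle between cap's own z axis and vertical below 0.08 rad and linear speed of cap below 0.02 m/s and distance of lid_form from where it was at the start of the episode below 0.02 m); the robot touches nothing.
It fails at once if the tabs are crushed: the fingers press them with more than 25 N each (50 N over the two) (contact force between the fingers and cap above 50 N).
It fails at once if the cap is forced on its tub (against stop, tooth or lugs, or down on it) with more than 25 N in all (contact force between cap and tub above 25 N).
It fails at once if the cap is pressed on the lid form with more than 20 N (contact force between cap and lid_form above 20 N).
It fails at once if the cap is let go of more than 12 mm above the lid form's top, once off the neck (contact force between the fingers and cap below 0.05 N and z of cap in the frame of lid_form above 0.034 m and (z of cap in the frame of tub above 0.09 m or horizontal distance between cap and tub above 0.03 m)).
It fails at once if a bystander is moved by more than 20 mm (distance of any of pebble, plain_jar, hook_scraper, bowl, brush, sanding_block, blank from where it was at the start of the episode above 0.02 m).
It also fails if it takes over 72 s, if anything falls off the work surface, if the arm or the gripper's body presses on something with over 40 N, if the wrist force passes 120 N, or if a joint passes its speed limit or range.

### The arm

A 6-joint arm with a two-finger parallel gripper is mounted at the origin on the work surface. World frame = base frame: x ahead of the robot, y to its left, z up, the work surface at z = 0. Lengths are in mm, angles in rad, forces in N, time in s.
With the tool pointing down it reaches from about 275 to 1000 mm from the base axis. Payload 8.4 kg.
Tool frame: the origin (TCP) lies between the finger pads, 19 mm behind the fingertips; this is the grasp point; z points along the fingers, y is the line along which they close (so a half turn about z gives the same grasp; the last joint's range is limited). The gripper opens to 85 mm and grips with 20 to 120 N. Pads are 22 mm wide; open, the fingers measure 114 mm over their backs; the gripper's body (76 mm by 85 mm) begins 54 mm behind the grasp point. The pads swing forward as they close: fully open they stand 13 mm farther back than shut.
Start: joints at [1.213, 0.353, 1.633, -0, 1.155, -0.002], TCP at [217.711, 585.858, 249.981] pointing down, gripper open.
Joint ranges: [-2.63, 2.63], [-0.92, 2.1], [0.06, 2.66], [-1.3, 4.44], [0, 2.69], [-3.02, 3.02]. Speed limits (rad/s): [2.22, 2.22, 2.79, 3.14, 3.14, 3.14].

### API

Orientations are given as [roll, pitch, yaw] about the fixed x, y, z axes, in that order (R = Rz(yaw) Ry(pitch) Rx(roll)).
In Python, from rig import r, grab_frame gives the robot as it stands.
- The arm moves only by the shell command python3 -m inch 'ROWS' [FORCE]. ROWS is JSON, a list of rows, each a list of 7 numbers: the turn, a rotation vector about the tool's x, y, z as a fraction of full scale, then the shift along the tool's x, y, z as a fraction of full scale, then the closure, from 0 (fully open) to 1 (shut). In form: [[rx, ry, rz, dx, dy, dz, fingers], ...]. A call has 1 to 8 rows; each row shifts and turns the commanded pose from where the row before left it, along the tool's axes as they then stand; what a row does not reach is not made up. Full scale, the value 1, is 2.5 cm for a shift and pi rad for a turn. A row lasts 1/12 s, in which the tool goes at most 41.7 mm and 7.16 degrees, less where a joint would pass 70% of its speed; a pose out of reach is approached as far as the arm can. A call with a number of a shift or a turn outside -1 to 1 is refused whole. A call with a gripper value outside its range is refused whole. The fingers move at their own pace and stop on an object; FORCE is the grip in N (left out, the last holds). Time passes only in rows, so rows that do not move let the fingers close. It gives the time, the measured TCP pose, the force, the opening and the grip force at its end, in the units of the state.
- r.sense(): the state, without advancing time (a new reading comes with each control period).
- grab_frame(name): name is "scene" or "top"; returns a dict with "pixels" (480x640x3 uint8, red, green, blue), "z_map" (480x640 float32, mm along the optical axis (not along the pixel's ray), 0 where there is no reading), "vertical_fov" (degrees; the focal length in pixels is half the picture's height over the tangent of half this angle, whatever the lens; pixels are square), "cx", "cy" (the principal point, pixels), "cam_to_world" (4x4, takes a point from camera to world coordinates). Camera axes: x right, y down, z forward; pixel columns grow to the right and rows downward; lengths in mm; the calibration is good to about 2 mm. A picture is of the moment at which its call begins.
- r.sign_off(): hands the job in; it is judged then, once.
The state is a dict: "clock": time; "qpos": joint angles; "qvel": joint speeds; "joint_efforts": joint torques, N m; "eef_pos": TCP position; "tcp_rot": TCP orientation; "contact_force": force on the tool from outside, world axes, zero at the start; "wrist_torque": the same for the moment, N m; "opening": opening from 0.0 (shut) to 1.0 (fully open); "grasp_force": force on a finger pad.
Only numpy, scipy, OpenCV 4.12 (cv2) and the standard library are available. Lean on these libraries where they do the work, as an engineer would, in place of code of your own. Each camera call takes 0.05 s, during which the arm holds its last target. There are 200 camera calls.

## Working session

There is one attempt and no reset: what is moved stays moved. The work goes in short steps, Python scripts to look and compute and a shell command to move; the robot and the scene stay as the last step left them, time stands still between calls to the robot, and variables do not carry over. Pictures are saved under pics/ and viewed, at most 10 in all, crops included, and the job is handed in when it is done.

```bash
mkdir -p pics; ls; cat > h.py <<'E'
import numpy as np, cv2
from rig import r, grab_frame
def pts(f):
    H,W=f["z_map"].shape; F=H/2/np.tan(np.radians(f["vertical_fov"]/2))
    v,u=np.mgrid[:H,:W]; z=f["z_map"]
    P=np.stack([(u-f["cx"])/F*z,(v-f["cy"])/F*z,z,np.ones_like(z)],-1)
    return (P@np.array(f["cam_to_world"]).T)[...,:3]
def save(n,im): cv2.imwrite("pics/"+n,cv2.cvtColor(im,cv2.COLOR_RGB2BGR))
E
python3 - <<'E'
from h import *
for n in("top","scene"):
    f=grab_frame(n); save(n+"1.png",f["pixels"]); np.savez(n+"1.npz",P=pts(f),px=f["pixels"])
    print(n,f["vertical_fov"],f["cx"],f["cy"],np.round(f["cam_to_world"],2).tolist(),{k for k in f})
print(r.sense())
E
```

```text
pics
top 42.56295558547954 328.03817818411966 237.61885545726685 [[0.02, -1.0, 0.09, 417.93], [-1.0, -0.02, 0.0, -3.47], [-0.0, -0.09, -1.0, 1375.53], [0.0, 0.0, 0.0, 1.0]] {'vertical_fov', 'cy', 'cx', 'cam_to_world', 'pixels', 'z_map'}
scene 46.908153144045585 322.3804128315744 240.3534333375374 [[-0.74, 0.55, -0.39, 989.92], [0.68, 0.6, -0.43, 463.8], [-0.0, -0.58, -0.81, 968.64], [0.0, 0.0, 0.0, 1.0]] {'vertical_fov', 'cy', 'cx', 'cam_to_world', 'pixels', 'z_map'}
{'clock': 0.1, 'qpos': array([ 1.21260605e+00,  3.53568181e-01,  1.63403491e+00,  2.09548540e-05,
        1.15520890e+00, -2.39475652e-03]), 'qvel': array([ 8.37199617e-04, -4.57018963e-04, -2.37816756e-03,  1.04034931e-03,
       -1.84523990e-03, -6.88471114e-06]), 'joint_efforts': array([-9.67639317e-04, -6.06356406e+01, -3.42819321e+01,  6.06723597e-05,
        3.94670205e-03,  8.59360583e-09]), 'eef_pos': array([217.56371806, 585.49206171, 249.35406623]), 'tcp_rot': array([-3.14037336e+00, -2.20807962e-05,  2.78578865e+00]), 'contact_force': array([-1.07172076, -0.20172827, -0.39247412]), 'wrist_torque': array([-0.01928004,  0.02303999, -0.00143572]), 'grasp_force': 0.0, 'opening': 0.9988049534049218}
```

View pics/top1.png

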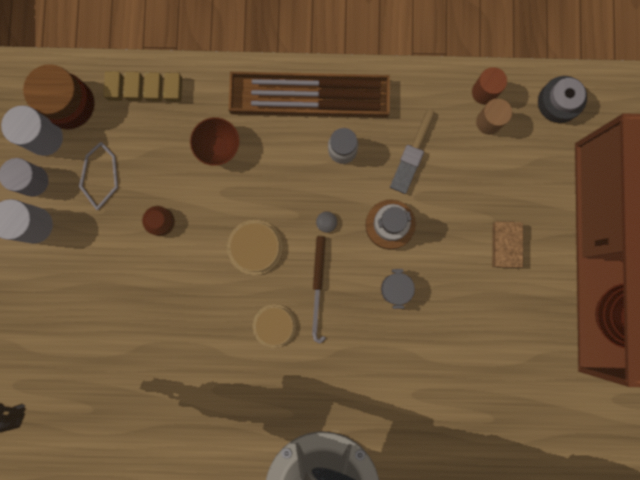

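View pics/scene1.png

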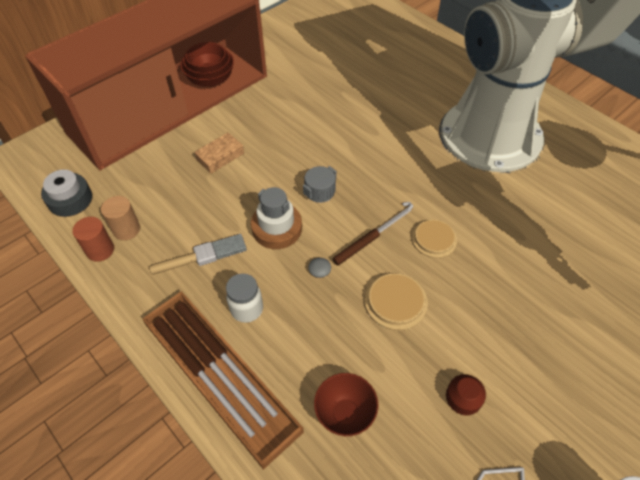

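The top view shows these candidates:
- **Cap:** the tabbed cap on the tub (394,220), the bigger tabbed cap loose on the bench (398,289), and the plain jar's lid (343,145). I choose (394,220), which is the smaller one and is on the tub.
- **Lid form:** the disc at (255,247) and the one at (274,326). I choose (255,247), the larger.

Next I measure both and check a close crop.

```bash
cat > m.py <<'E'
from h import *
for n in("top","scene"):
    d=np.load(n+"1.npz");P=d["P"];z=P[...,2]
    def comp(lo,hi,c,rad):
        m=(z>lo)&(z<hi)&(np.hypot(P[...,0]-c[0],P[...,1]-c[1])<rad)
        q=P[m]; 
        if len(q)<5: print(n,'none',lo); return
        (cx,cy),R=cv2.minEnclosingCircle(q[:,:2].astype(np.float32))
        print(n,lo,hi,len(q),'mean',q.mean(0).round(1),'circ',round(cx,1),round(cy,1),'R',round(R,1),'zmed',np.median(q[:,2]).round(1)); return m,q
    if n=="top":
        for nm,(u,v) in dict(cap=(396,218),big=(398,289),form=(255,247),small=(274,326),jar=(343,140)).items(): print(nm,P[v,u].round(1))
        c0=P[218,396];f0=P[247,255]
    comp(105,118,c0,60); comp(62,104,c0,60); comp(20,35,c0,70); comp(15,30,f0,80); comp(4,12,f0,80)
    m=(z>88)&(z<104)&(np.hypot(P[...,0]-c0[0],P[...,1]-c0[1])<60)
t=cv2.imread("pics/top1.png")[180:320,345:445]; s=cv2.imread("pics/scene1.png")[160:255,240:350]
a=cv2.resize(t,None,fx=4,fy=4,interpolation=2);b=cv2.resize(s,(400,345),interpolation=2)
im=np.zeros((560,800,3),np.uint8);im[:,:400]=a;im[:345,400:]=b;cv2.imwrite("pics/crop1.png",im)
E
python3 m.py
```

```text
cap [ 582.4 -139.5  110.5]
big [ 437.  -152.    51.9]
form [521.8 159.7  30.9]
small [351.  113.6  21.4]
jar [749.8 -26.9  89.9]
top 105 118 558 mean [ 580.2 -136.7  110.8] circ 581.9 -136.9 R 33.1 zmed 110.8
top 62 104 424 mean [ 573.1 -131.7   73.8] circ 580.4 -137.0 R 38.1 zmed 70.9
top 20 35 857 mean [ 575.8 -132.7   30.2] circ 580.4 -136.9 R 55.3 zmed 30.6
top 15 30 1945 mean [523.7 162.4  22.9] circ 525.5 162.4 R 60.6 zmed 23.0
top 4 12 602 mean [520.3 155.8   7.4] circ 521.8 159.6 R 79.8 zmed 7.1
scene 105 118 492 mean [ 578.4 -134.5  109.4] circ 577.3 -135.8 R 34.6 zmed 109.3
scene 62 104 608 mean [ 590.1 -121.    78.1] circ 578.6 -135.0 R 38.8 zmed 71.5
scene 20 35 760 mean [ 591.6 -116.5   28.9] circ 577.6 -134.5 R 56.4 zmed 29.3
scene 15 30 2217 mean [523.2 165.4  22.2] circ 520.3 164.4 R 56.4 zmed 22.2
scene 4 12 495 mean [546.4 180.    7.9] circ 522.2 160.3 R 79.2 zmed 7.9
```

View pics/crop1.png

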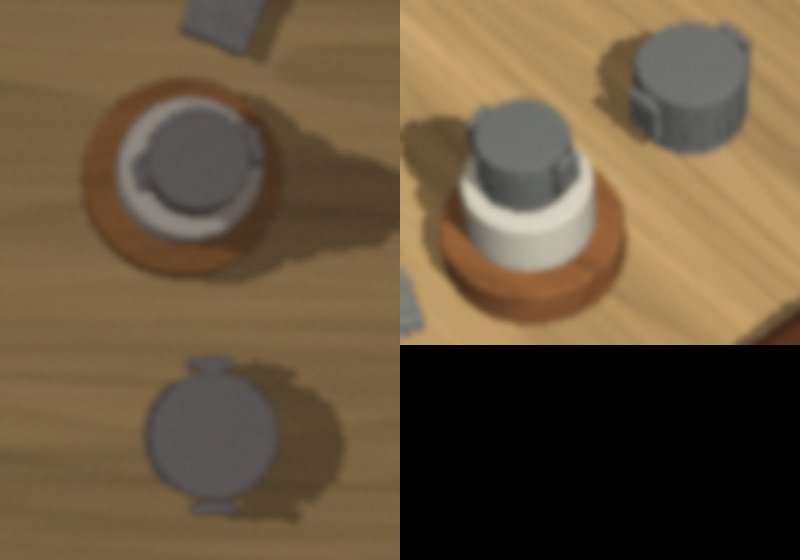

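The crop shows the small tabbed cap on the tub, with its tabs at crop (142,172) and (255,148). The tab line is close to world y, tilted about 12°. The lower cap is larger, sits on the bench and is the decoy. Next I get the tab angle.

```bash
cat > a.py <<'E'
from h import *
import sys
def tabs(P,c,lo=97,hi=118):
    d=P[...,:2]-c; R=np.linalg.norm(d,axis=-1)
    m=(P[...,2]>lo)&(P[...,2]<hi)&(R>28.5)&(R<38)
    q=d[m]; a=np.arctan2(q[:,1],q[:,0]); 
    A=np.angle(np.exp(2j*a).mean())/2
    s=np.cos(a-A)>0
    return len(q),np.degrees(A),[(q[k].mean(0).round(1).tolist(),int(k.sum())) for k in(s,~s)],abs(np.exp(2j*a).mean())
if __name__=="__main__":
    for n,c in(("top",(580.5,-137)),("top",(580,-136.8)),("scene",(578,-135)),("scene",(577.5,-135.5))):
        print(n,tabs(np.load(n+"1.npz")["P"],np.array(c)))
    # top-face only mean
    for n in("top","scene"):
        P=np.load(n+"1.npz")["P"]; m=(P[...,2]>107)&(np.hypot(P[...,0]-579,P[...,1]+136)<40)&(P[...,2]<118)
        (c,wh,an)=cv2.minAreaRect(P[m][:,:2].astype(np.float32)); print(n,c,wh,an)
E
python3 a.py
```

```text
top (49, np.float64(-74.35938172806573), [([7.3, -29.6], 24), ([-9.2, 29.5], 25)], np.float64(0.9427595364744377))
top (49, np.float64(-74.33401850817755), [([7.8, -29.6], 26), ([-8.8, 29.5], 23)], np.float64(0.9433342775278108))
scene (64, np.float64(-74.39156129012568), [([8.9, -29.5], 27), ([-7.5, 30.0], 37)], np.float64(0.9128837842875807))
scene (66, np.float64(-74.09844009392171), [([12.5, -26.4], 28), ([-6.6, 30.4], 38)], np.float64(0.8475131551363718))
top (580.4609985351562, -137.60867309570312) (53.80206298828125, 54.33826446533203) 55.52107620239258
scene (577.5494384765625, -135.1497039794922) (54.70811462402344, 54.27009963989258) 59.83888244628906
```

```bash
python3 -m inch '[[0,0,0,-0.98,-0.92,0,0],[0,0,0,-0.98,-0.92,0,0],[0,0,0,-0.98,-0.92,0,0],[0,0,0,-0.98,-0.92,0,0],[0,0,0,-0.98,-0.92,0,0],[0,0,0,-0.98,-0.92,0,0],[0,0,0,-0.98,-0.92,0,0],[0,0,0,-0.98,-0.92,0,0]]' 20
python3 -m inch '[[0,0,0,-0.98,-0.92,0,0],[0,0,0,-0.98,-0.92,0,0],[0,0,0,-0.98,-0.92,0,0],[0,0,0,-0.98,-0.92,0,0],[0,0,0,-0.98,-0.92,0,0],[0,0,0,-0.98,-0.92,0,0],[0,0,0,-0.98,-0.92,0,0],[0,0,0,-0.98,-0.92,0,0]]'
python3 -m inch '[[0,0,0,-0.98,-0.92,0,0],[0,0,0,-0.98,-0.92,0,0],[0,0,0,-0.98,-0.92,0,0],[0,0,0,-0.98,-0.92,0,0],[0,0,0,-0.98,-0.92,0,0],[0,0,0,-0.98,-0.92,0,0],[0,0,0,-0.98,-0.92,0,0],[0,0,0,-0.98,-0.92,0,0]]'
python3 -m inch '[[0,0,0.038,0,0,0,0],[0,0,0.038,0,0,0,0],[0,0,0.038,0,0,0,0],[0,0,0.038,0,0,0,0],[0,0,0.038,0,0,0,0],[0,0,0.038,0,0,0,0],[0,0,0.038,0,0,0,0]]'
python3 -m inch '[[0,0,0.038,0,0,0,0],[0,0,0.038,0,0,0,0],[0,0,0.038,0,0,0,0],[0,0,0.038,0,0,0,0],[0,0,0.038,0,0,0,0],[0,0,0.038,0,0,0,0],[0,0,0.038,0,0,0,0]]'
python3 -m inch '[[0,0,0.038,0,0,0,0],[0,0,0.038,0,0,0,0],[0,0,0.038,0,0,0,0],[0,0,0.038,0,0,0,0],[0,0,0.038,0,0,0,0],[0,0,0.038,0,0,0,0],[0,0,0.038,0,0,0,0],[0,0,0,0,0,0,0]]'
```

```text
clock: 0.77
eef_pos: [337.6, 343.5, 249.8]
tcp_rot: [-3.141, -0.0, 2.786]
contact_force: [1.1, 0.4, 0.9]
opening: 1.0
grasp_force: 0.0
clock: 1.43
eef_pos: [457.2, 102.7, 249.9]
tcp_rot: [-3.142, -0.0, 2.786]
contact_force: [0.7, -0.3, 0.3]
opening: 1.001
grasp_force: 0.0
clock: 2.1
eef_pos: [576.9, -138.1, 249.6]
tcp_rot: [-3.142, -0.001, 2.786]
contact_force: [1.2, 1.3, 1.4]
opening: 1.001
grasp_force: 0.0
clock: 2.68
eef_pos: [576.3, -136.4, 249.5]
tcp_rot: [-3.141, -0.0, 1.944]
contact_force: [0.1, -1.1, -0.0]
opening: 1.002
grasp_force: 0.0
clock: 3.27
eef_pos: [576.3, -136.3, 249.6]
tcp_rot: [-3.141, 0.0, 1.109]
contact_force: [0.3, 0.3, 0.5]
opening: 0.995
grasp_force: 0.0
clock: 3.93
eef_pos: [576.3, -136.3, 249.6]
tcp_rot: [-3.141, 0.001, 0.273]
contact_force: [0.3, 0.1, 1.0]
opening: 0.998
grasp_force: 0.0
```

```bash
python3 -m inch '[[0,0,0,0.115,0.02,0.9,0],[0,0,0,0,0,0.9,0],[0,0,0,0,0,0.9,0],[0,0,0,0,0,0.9,0],[0,0,0,0,0,0.8,0],[0,0,0,0,0,0,0],[0,0,0,0,0,0,0]]'
python3 - <<'E'
from h import *
ims=[]
for n in("top","scene"):
    f=grab_frame(n); P=pts(f); np.savez(n+"2.npz",P=P,px=f["pixels"])
    px=f["pixels"]; u,v=((395,215) if n=="top" else (278,195))
    ims.append(cv2.resize(px[v-70:v+70,u-50:u+50],(400,560),interpolation=2))
save("c2.png",np.hstack(ims))
E
```

```text
clock: 4.52
eef_pos: [578.8, -135.9, 139.2]
tcp_rot: [-3.14, 0.002, 0.282]
contact_force: [0.1, 0.5, -0.3]
opening: 0.999
grasp_force: 0.0
```

View pics/c2.png

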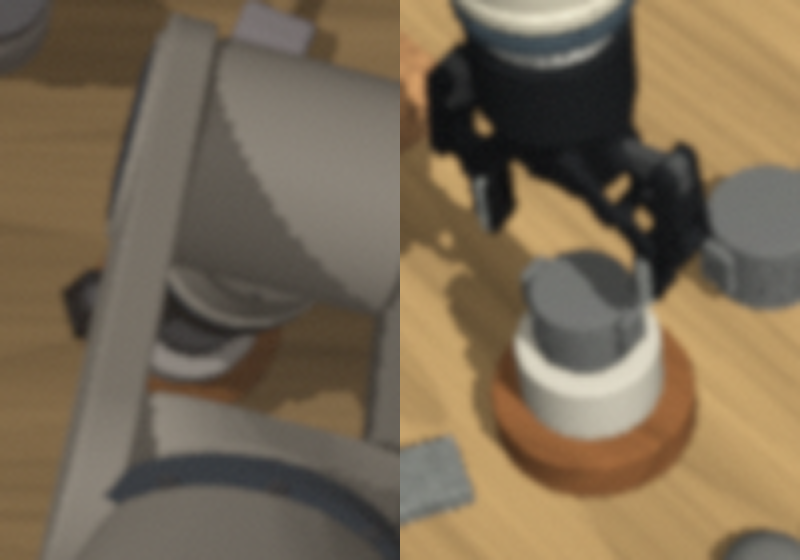

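The arm hides the top view. In the scene view the fingers straddle the small cap's tab line, tips at crop (495,215) and (650,285). I descend and close in stages.

```bash
python3 -m inch '[[0,0,0,0,0,0.4,0],[0,0,0,0,0,0.4,0],[0,0,0,0,0,0.4,0],[0,0,0,0,0,0.4,0],[0,0,0,0,0,0.05,0],[0,0,0,0,0,0,0],[0,0,0,0,0,0,0]]'
python3 -m inch '[[0,0,0,0,0,0,0.15],[0,0,0,0,0,0,0.15],[0,0,0,0,0,0,0.15],[0,0,0,0,0,0,0.18],[0,0,0,0,0,0,0.18],[0,0,0,0,0,0,0.18]]' 20
python3 -m inch '[[0,0,0,0,0,0,0.2],[0,0,0,0,0,0,0.2],[0,0,0,0,0,0,0.2]]'
python3 -m inch '[[0,0,0,0,0,0,0.22],[0,0,0,0,0,0,0.22],[0,0,0,0,0,0,0.22]]'
```

```text
clock: 5.2
eef_pos: [579.5, -136.1, 98.5]
tcp_rot: [-3.141, 0.0, 0.279]
contact_force: [0.2, -0.4, 0.4]
opening: 1.0
grasp_force: 0.0
clock: 5.7
eef_pos: [579.6, -136.1, 98.9]
tcp_rot: [3.141, -0.0, 0.279]
contact_force: [0.8, 0.8, 0.6]
opening: 0.821
grasp_force: 0.0
clock: 5.95
eef_pos: [579.5, -136.1, 98.7]
tcp_rot: [-3.142, 0.0, 0.279]
contact_force: [0.0, -0.4, 0.2]
opening: 0.801
grasp_force: 0.0
clock: 6.2
eef_pos: [579.7, -136.3, 98.9]
tcp_rot: [3.141, -0.0, 0.279]
contact_force: [0.8, -0.7, 1.9]
opening: 0.781
grasp_force: 0.8
```

```bash
python3 -m inch '[[0,0,0,0,0,0,0.24],[0,0,0,0,0,0,0.24],[0,0,0,0,0,0,0.24]]'
python3 -m inch '[[0,0,0,0,0,0,0.27],[0,0,0,0,0,0,0.27],[0,0,0,0,0,0,0.27]]'
```

```text
clock: 6.45
eef_pos: [579.7, -136.2, 99.0]
tcp_rot: [3.141, -0.0, 0.279]
contact_force: [-0.8, -1.8, 5.4]
opening: 0.762
grasp_force: 6.0
clock: 6.7
eef_pos: [579.7, -136.1, 99.2]
tcp_rot: [3.141, -0.0, 0.279]
contact_force: [-1.4, -0.4, 7.4]
opening: 0.731
grasp_force: 8.4
```

```bash
python3 -m inch '[[0,0,0,0,0,-0.02,0.29],[0,0,0,0,0,0,0.29],[0,0,0,0,0,0,0.29]]'
python3 -m inch '[[0,0,0,0,0,-0.02,0.31],[0,0,0,0,0,0,0.31],[0,0,0,0,0,0,0.31]]'
```

```text
clock: 6.95
eef_pos: [579.8, -136.1, 99.6]
tcp_rot: [3.141, -0.0, 0.279]
contact_force: [-0.4, -0.6, 5.9]
opening: 0.716
grasp_force: 9.9
clock: 7.2
eef_pos: [579.7, -136.1, 100.0]
tcp_rot: [3.141, -0.0, 0.279]
contact_force: [-0.5, -0.5, 5.6]
opening: 0.693
grasp_force: 11.3
```

```bash
python3 -m inch '[[0,0,0,0,0,-0.02,0.33],[0,0,0,0,0,0,0.33],[0,0,0,0,0,0,0.33]]'
python3 -m inch '[[0,0,0,0,0,-0.01,0.345],[0,0,0,0,0,0,0.345],[0,0,0,0,0,0,0.345],[0,0,0,0,0,0,0.345]]'; python3 -c "
from rig import r;s=r.sense();print(s['wrist_torque'],s['contact_force'])"
```

```text
clock: 7.45
eef_pos: [579.7, -136.1, 100.4]
tcp_rot: [3.141, -0.0, 0.279]
contact_force: [-0.5, -1.4, 5.2]
opening: 0.67
grasp_force: 12.8
clock: 7.78
eef_pos: [579.7, -136.2, 100.7]
tcp_rot: [3.141, -0.0, 0.279]
contact_force: [-0.2, -1.5, 7.4]
opening: 0.657
grasp_force: 19.2
[-0.24887395  0.06876633  0.00388024] [-0.20436045 -1.45373417  7.38189227]
```

```bash
cat > ok.py <<'E'
from rig import r
import sys,numpy as np
s=r.sense();t=s['wrist_torque'][2];print('yaw',round(np.degrees(s['tcp_rot'][2]),2),'tz',round(t,3),'F',s['contact_force'].round(1),'g',round(s['grasp_force'],1),'op',round(s['opening'],3),'xyz',s['eef_pos'].round(1))
sys.exit(abs(t)>0.09 or np.linalg.norm(s['contact_force'])>14)
E
python3 -m inch '[[0,0,0,0,0,-0.016,0.345],[0,0,0,0,0,0,0.345],[0,0,0,0,0,0,0.345]]' >/dev/null; python3 ok.py
python3 -m inch '[[0,0,-0.008,0,0,0,0.345],[0,0,-0.008,0,0,0,0.345],[0,0,-0.008,0,0,0,0.345],[0,0,0,0,0,0,0.345]]' >/dev/null; python3 ok.py
```

```text
yaw 15.98 tz 0.003 F [ 0.3 -0.3  3.3] g 18.6 op 0.659 xyz [ 579.6 -136.   100.8]
yaw 20.36 tz 0.015 F [ 0.  -0.2  3.2] g 18.8 op 0.651 xyz [ 579.3 -136.   100.8]False
False
```

```bash
sed -i 's/sys.exit(/sys.exit(int(/; s/>14)/>14))/' ok.py
python3 -m inch '[[0,0,-0.01,0,0,0,0.345],[0,0,-0.01,0,0,0,0.345],[0,0,-0.01,0,0,0,0.345],[0,0,0,0,0,0,0.345]]' >/dev/null; python3 ok.py &&
python3 -m inch '[[0,0,-0.01,0,0,0,0.345],[0,0,-0.01,0,0,0,0.345],[0,0,-0.01,0,0,0,0.345],[0,0,0,0,0,0,0.345]]' >/dev/null; python3 ok.py &&
python3 -m inch '[[0,0,-0.01,0,0,0,0.345],[0,0,-0.01,0,0,0,0.345],[0,0,0,0,0,0,0.345]]' >/dev/null; python3 ok.py
```

```text
yaw 25.73 tz 0.019 F [-0.6 -0.3  4.6] g 18.8 op 0.657 xyz [ 579.2 -136.   100.8]
yaw 31.08 tz 0.025 F [-0.9 -1.4  3.6] g 18.8 op 0.657 xyz [ 579.3 -136.   100.8]
yaw 34.65 tz -0.008 F [-1.2  0.2  3.6] g 18.7 op 0.655 xyz [ 579.3 -136.   100.8]
```

```bash

python3 -m inch '[[0,0,-0.009,0,0,0,0.345],[0,0,0,0,0,0,0.345]]' >/dev/null; python3 ok.py &&
python3 -m inch '[[0,0,-0.009,0,0,0,0.345],[0,0,0,0,0,0,0.345]]' >/dev/null && python3 ok.py &&
python3 -m inch '[[0,0,-0.009,0,0,0,0.345],[0,0,0,0,0,0,0.345]]' >/dev/null && python3 ok.py &&
python3 -m inch '[[0,0,-0.009,0,0,0,0.345],[0,0,0,0,0,0,0.345]]' >/dev/null && python3 ok.py &&
python3 -m inch '[[0,0,-0.009,0,0,0,0.345],[0,0,0,0,0,0,0.345]]' >/dev/null && python3 ok.py &&
python3 -m inch '[[0,0,-0.009,0,0,0,0.345],[0,0,0,0,0,0,0.345]]' >/dev/null && python3 ok.py &&
python3 -m inch '[[0,0,-0.009,0,0,0,0.345],[0,0,0,0,0,0,0.345]]' >/dev/null && python3 ok.py &&
python3 -m inch '[[0,0,-0.009,0,0,0,0.345],[0,0,0,0,0,0,0.345]]' >/dev/null && python3 ok.py &&
python3 -m inch '[[0,0,-0.009,0,0,0,0.345],[0,0,0,0,0,0,0.345]]' >/dev/null && python3 ok.py &&
python3 -m inch '[[0,0,-0.009,0,0,0,0.345],[0,0,0,0,0,0,0.345]]' >/dev/null && python3 ok.py
```

```text
yaw 36.25 tz 0.02 F [-0.8 -0.8  3.5] g 18.7 op 0.657 xyz [ 579.3 -136.   100.8]
yaw 37.87 tz -0.031 F [-0.8 -0.8  3.3] g 18.6 op 0.658 xyz [ 579.3 -136.   100.8]
yaw 39.49 tz -0.022 F [-0.9  0.3  3.2] g 18.5 op 0.663 xyz [ 579.4 -136.   100.8]
yaw 41.11 tz -0.034 F [-1.2  1.1  1.7] g 18.5 op 0.661 xyz [ 579.4 -136.1  100.8]
yaw 42.73 tz 0.034 F [-0.9 -0.5  2.6] g 18.4 op 0.66 xyz [ 579.5 -136.1  100.8]
yaw 44.36 tz -0.011 F [-0.5 -0.3  2. ] g 18.3 op 0.658 xyz [ 579.5 -136.1  100.8]
yaw 45.98 tz 0.033 F [-0.6 -0.1  1.8] g 18.3 op 0.656 xyz [ 579.5 -136.1  100.8]
yaw 47.6 tz -0.008 F [-0.6 -0.7  2. ] g 18.2 op 0.658 xyz [ 579.5 -136.   100.8]
yaw 49.22 tz 0.013 F [-0.6 -1.4  1.9] g 18.1 op 0.656 xyz [ 579.5 -136.1  100.8]
yaw 50.84 tz -0.011 F [-0.6 -0.3  1.9] g 18.1 op 0.66 xyz [ 579.5 -136.1  100.8]
```

```bash

python3 -m inch '[[0,0,-0.009,0,0,0,0.345],[0,0,0,0,0,0,0.345]]' >/dev/null; python3 ok.py &&
python3 -m inch '[[0,0,-0.009,0,0,0,0.345],[0,0,0,0,0,0,0.345]]' >/dev/null && python3 ok.py &&
python3 -m inch '[[0,0,-0.009,0,0,0,0.345],[0,0,0,0,0,0,0.345]]' >/dev/null && python3 ok.py &&
python3 -m inch '[[0,0,-0.009,0,0,0,0.345],[0,0,0,0,0,0,0.345]]' >/dev/null && python3 ok.py &&
python3 -m inch '[[0,0,-0.009,0,0,0,0.345],[0,0,0,0,0,0,0.345]]' >/dev/null && python3 ok.py &&
python3 -m inch '[[0,0,-0.009,0,0,0,0.345],[0,0,0,0,0,0,0.345]]' >/dev/null && python3 ok.py &&
python3 -m inch '[[0,0,-0.009,0,0,0,0.345],[0,0,0,0,0,0,0.345]]' >/dev/null && python3 ok.py &&
python3 -m inch '[[0,0,-0.009,0,0,0,0.345],[0,0,0,0,0,0,0.345]]' >/dev/null && python3 ok.py &&
python3 -m inch '[[0,0,-0.009,0,0,0,0.345],[0,0,0,0,0,0,0.345]]' >/dev/null && python3 ok.py &&
python3 -m inch '[[0,0,-0.009,0,0,0,0.345],[0,0,0,0,0,0,0.345]]' >/dev/null && python3 ok.py &&
python3 -m inch '[[0,0,-0.009,0,0,0,0.345],[0,0,0,0,0,0,0.345]]' >/dev/null && python3 ok.py &&
python3 -m inch '[[0,0,-0.009,0,0,0,0.345],[0,0,0,0,0,0,0.345]]' >/dev/null && python3 ok.py
```

```text
yaw 52.46 tz 0.046 F [-0.6 -0.1  1.2] g 18.0 op 0.655 xyz [ 579.5 -136.1  100.8]
yaw 54.08 tz -0.033 F [-0.5  0.1  2. ] g 18.0 op 0.659 xyz [ 579.5 -136.1  100.8]
yaw 55.7 tz -0.025 F [ 0.1 -0.9  1. ] g 17.9 op 0.659 xyz [ 579.5 -136.1  100.8]
yaw 57.32 tz 0.062 F [-0.6 -0.6  0.6] g 17.9 op 0.656 xyz [ 579.5 -136.1  100.8]
yaw 58.94 tz 0.017 F [-0.  -1.3  0.5] g 17.8 op 0.658 xyz [ 579.5 -136.1  100.9]
yaw 60.56 tz 0.047 F [0.  0.1 1. ] g 17.8 op 0.657 xyz [ 579.5 -136.1  100.8]
yaw 62.18 tz -0.002 F [-0.   0.5  0.5] g 17.8 op 0.66 xyz [ 579.5 -136.1  100.8]
yaw 63.79 tz -0.02 F [-0.2  0.7  0.1] g 17.7 op 0.66 xyz [ 579.5 -136.1  100.8]
yaw 65.42 tz -0.015 F [ 0.7 -0.   0.1] g 17.7 op 0.661 xyz [ 579.5 -136.1  100.9]
yaw 67.04 tz -0.021 F [-0.8 -0.9  0.2] g 17.7 op 0.661 xyz [ 579.5 -136.1  100.8]
yaw 68.65 tz 0.016 F [0.  0.3 0.5] g 17.7 op 0.658 xyz [ 579.5 -136.1  100.8]
yaw 70.28 tz -0.009 F [-0.5 -0.3 -0.4] g 17.6 op 0.659 xyz [ 579.5 -136.   100.9]
```

```bash

python3 -m inch '[[0,0,-0.009,0,0,0,0.345],[0,0,0,0,0,0,0.345]]' >/dev/null; python3 ok.py &&
python3 -m inch '[[0,0,-0.009,0,0,0,0.345],[0,0,0,0,0,0,0.345]]' >/dev/null && python3 ok.py &&
python3 -m inch '[[0,0,-0.009,0,0,0,0.345],[0,0,0,0,0,0,0.345]]' >/dev/null && python3 ok.py &&
python3 -m inch '[[0,0,-0.009,0,0,0,0.345],[0,0,0,0,0,0,0.345]]' >/dev/null && python3 ok.py &&
python3 -m inch '[[0,0,-0.009,0,0,0,0.345],[0,0,0,0,0,0,0.345]]' >/dev/null && python3 ok.py &&
python3 -m inch '[[0,0,-0.009,0,0,0,0.345],[0,0,0,0,0,0,0.345]]' >/dev/null && python3 ok.py &&
python3 -m inch '[[0,0,-0.009,0,0,0,0.345],[0,0,0,0,0,0,0.345]]' >/dev/null && python3 ok.py &&
python3 -m inch '[[0,0,-0.009,0,0,0,0.345],[0,0,0,0,0,0,0.345]]' >/dev/null && python3 ok.py &&
python3 -m inch '[[0,0,-0.009,0,0,0,0.345],[0,0,0,0,0,0,0.345]]' >/dev/null && python3 ok.py &&
python3 -m inch '[[0,0,-0.009,0,0,0,0.345],[0,0,0,0,0,0,0.345]]' >/dev/null && python3 ok.py &&
python3 -m inch '[[0,0,-0.009,0,0,0,0.345],[0,0,0,0,0,0,0.345]]' >/dev/null && python3 ok.py &&
python3 -m inch '[[0,0,-0.009,0,0,0,0.345],[0,0,0,0,0,0,0.345]]' >/dev/null && python3 ok.py
```

```text
yaw 71.89 tz -0.014 F [ 0.1  0.1 -0. ] g 17.6 op 0.659 xyz [ 579.5 -136.1  100.9]
yaw 73.51 tz -0.021 F [-0.2 -0.5  0.2] g 17.6 op 0.658 xyz [ 579.5 -136.1  100.8]
yaw 75.14 tz 0.021 F [-0.5 -0.2 -0.1] g 17.6 op 0.658 xyz [ 579.5 -136.1  100.9]
yaw 76.75 tz -0.068 F [ 0.1  0.  -0.2] g 17.6 op 0.653 xyz [ 579.5 -136.   100.8]
yaw 78.38 tz 0.007 F [-0.3 -0.4 -0.2] g 17.6 op 0.662 xyz [ 579.5 -136.1  100.9]
yaw 80.0 tz -0.004 F [-0.1 -0.8 -0.2] g 17.6 op 0.66 xyz [ 579.5 -136.1  100.9]
yaw 81.62 tz -0.048 F [0.7 0.2 0.3] g 17.6 op 0.661 xyz [ 579.4 -136.1  100.9]
yaw 83.24 tz -0.015 F [-0.2  0.3  1.5] g 17.9 op 0.658 xyz [ 579.2 -136.   100.8]
yaw 84.86 tz -0.02 F [-1.6  0.2  1.9] g 18.1 op 0.662 xyz [ 579.1 -136.   100.8]
yaw 86.47 tz 0.003 F [-3.8  0.   1.9] g 18.4 op 0.659 xyz [ 579.  -136.1  100.8]
yaw 88.09 tz -0.138 F [-4.4 -0.6  2.7] g 18.7 op 0.659 xyz [ 578.9 -136.1  100.8]
```

```bash

python3 -m inch '[[0,0,0,0,0,0,0.345]]' >/dev/null; python3 ok.py; python3 -m inch '[[0,0,0.009,0,0,0,0.345]]' >/dev/null; python3 ok.py
python3 -m inch '[[0,0,0,0,0,0,0.345]]' >/dev/null; python3 ok.py;python3 -m inch '[[0,0,0,0,0,0,0.345]]' >/dev/null; python3 ok.py
```

```text
yaw 88.02 tz -0.085 F [-4.4  0.1  3.2] g 18.8 op 0.658 xyz [ 579.  -136.1  100.8]
yaw 86.44 tz -0.083 F [-3.4  0.6  2.7] g 18.7 op 0.655 xyz [ 579.  -136.   100.8]
yaw 86.37 tz -0.097 F [-4.5 -0.3  3.1] g 18.8 op 0.66 xyz [ 579.  -136.   100.8]
yaw 86.51 tz -0.052 F [-5.5  0.5  3. ] g 18.8 op 0.658 xyz [ 579.  -136.   100.8]
```

It's lightly on the stop. I lift gently and check for the lugs holding.

```bash

python3 -m inch '[[0,0,0,0,0,-0.04,0.345],[0,0,0,0,0,0,0.345]]' >/dev/null; python3 ok.py;
python3 -m inch '[[0,0,0,0,0,-0.04,0.345],[0,0,0,0,0,0,0.345]]' >/dev/null; python3 ok.py && 
python3 -m inch '[[0,0,0,0,0,-0.04,0.345],[0,0,0,0,0,0,0.345]]' >/dev/null && python3 ok.py && 
python3 -m inch '[[0,0,0,0,0,-0.04,0.345],[0,0,0,0,0,0,0.345]]' >/dev/null && python3 ok.py && 
python3 -m inch '[[0,0,0,0,0,-0.04,0.345],[0,0,0,0,0,0,0.345]]' >/dev/null && python3 ok.py
```

```text
yaw 86.54 tz -0.069 F [-4.2 -0.6 -1.6] g 17.5 op 0.656 xyz [ 579.1 -136.   101.5]
yaw 86.54 tz -0.104 F [-4.3 -0.7 -3.2] g 17.3 op 0.659 xyz [ 579.2 -136.   102.6]
```

```bash
sed -i 's/>0.09/>0.16/; s/>14/>11/' ok.py
python3 -m inch '[[0,0,0.006,0,0,0,0.345],[0,0,0,0,0,0,0.345]]' >/dev/null; python3 ok.py && 
python3 -m inch '[[0,0,0,0,0,-0.04,0.345],[0,0,0,0,0,0,0.345]]' >/dev/null && python3 ok.py && 
python3 -m inch '[[0,0,0,0,0,-0.04,0.345],[0,0,0,0,0,0,0.345]]' >/dev/null && python3 ok.py && 
python3 -m inch '[[0,0,0,0,0,-0.04,0.345],[0,0,0,0,0,0,0.345]]' >/dev/null && python3 ok.py && 
python3 -m inch '[[0,0,0,0,0,-0.04,0.345],[0,0,0,0,0,0,0.345]]' >/dev/null && python3 ok.py
```

```text
yaw 85.35 tz -0.033 F [-4.6 -0.7 -3.8] g 17.1 op 0.66 xyz [ 579.4 -136.   102.7]
yaw 85.46 tz -0.117 F [-4.5 -1.  -3.2] g 17.4 op 0.656 xyz [ 579.5 -136.1  104. ]
yaw 85.46 tz -0.108 F [-4.2 -0.1 -1.7] g 17.4 op 0.658 xyz [ 579.5 -136.1  105. ]
yaw 85.46 tz -0.042 F [-3.6 -0.7 -1.9] g 17.5 op 0.663 xyz [ 579.6 -136.1  106.1]
yaw 85.46 tz -0.104 F [-4.2 -0.5 -2.8] g 17.4 op 0.657 xyz [ 579.5 -136.1  107.1]
```

```bash

python3 -m inch '[[0,0,0,0,-0.02,-0.1,0.345],[0,0,0,0,0,-0.1,0.345],[0,0,0,0,0,-0.1,0.345],[0,0,0,0,0,0,0.345]]' >/dev/null; python3 ok.py && 
python3 -m inch '[[0,0,0,0,0,-0.1,0.345],[0,0,0,0,0,-0.1,0.345],[0,0,0,0,0,-0.1,0.345],[0,0,0,0,0,-0.1,0.345],[0,0,0,0,0,0,0.345]]' >/dev/null && python3 ok.py && 
python3 -m inch '[[0,0,0,0,0,-0.1,0.345],[0,0,0,0,0,-0.1,0.345],[0,0,0,0,0,-0.1,0.345],[0,0,0,0,0,-0.1,0.345],[0,0,0,0,0,-0.1,0.345],[0,0,0,0,0,-0.1,0.345],[0,0,0,0,0,-0.1,0.345]]' >/dev/null && python3 ok.py
```

```text
yaw 85.46 tz 0.039 F [-2.1 -0.4  1.5] g 17.8 op 0.657 xyz [ 580.3 -136.2  115.5]
yaw 85.45 tz -0.062 F [ 0.2  0.4 -0.4] g 17.8 op 0.658 xyz [ 579.6 -136.2  125.2]
yaw 85.46 tz 0.021 F [-0.1 -0.4 -1.6] g 17.8 op 0.659 xyz [ 579.  -136.   142.2]
```

```bash

python3 -m inch '[[0,0,0,0,0,-0.2,0.345],[0,0,0,0,0,-0.4,0.345],[0,0,0,0,0,-0.4,0.345],[0,0,0,0,0,-0.4,0.345],[0,0,0,0,0,-0.2,0.345],[0,0,0,0,0,0,0.345]]' >/dev/null; python3 ok.py && 
python3 -m inch '[[0,0,0,0.2,-0.06,0,0.345],[0,0,0,0.4,-0.1,0,0.345],[0,0,0,0.7,-0.2,0,0.345],[0,0,0,0.7,-0.2,0,0.345],[0,0,0,0.7,-0.2,0,0.345],[0,0,0,0.7,-0.2,0,0.345],[0,0,0,0.7,-0.2,0,0.345],[0,0,0,0.7,-0.2,0,0.345]]' >/dev/null && python3 ok.py && 
python3 -m inch '[[0,0,0,0.7,-0.2,0,0.345],[0,0,0,0.7,-0.2,0,0.345],[0,0,0,0.7,-0.2,0,0.345],[0,0,0,0.7,-0.2,0,0.345],[0,0,0,0.7,-0.2,0,0.345],[0,0,0,0.7,-0.2,0,0.345],[0,0,0,0.7,-0.2,0,0.345],[0,0,0,0.7,-0.2,0,0.345]]' >/dev/null && python3 ok.py && 
python3 -m inch '[[0,0,0,0.6,-0.14,0,0.345],[0,0,0,0.5,-0.14,0,0.345],[0,0,0,0.2,-0.06,0,0.345],[0,0,0,0,0,0,0.345],[0,0,0,0,0,0,0.345]]' >/dev/null && python3 ok.py
python3 - <<'E'
from h import *
f=grab_frame("scene");P=pts(f);np.savez("scene3.npz",P=P,px=f["pixels"]);save("s3.png",cv2.resize(f["pixels"][130:370,280:560],(700,600)))
E
```

```text
yaw 85.46 tz 0.028 F [-0.2 -0.7 -0.8] g 17.8 op 0.662 xyz [ 580.  -136.3  183.9]
yaw 85.46 tz -0.008 F [-0.5 -0.2 -1. ] g 17.8 op 0.659 xyz [553.6 -12.  181.2]
yaw 85.47 tz 0.011 F [-0.8 -0.5 -1.1] g 17.8 op 0.657 xyz [524.6 130.5 181.2]
yaw 85.5 tz 0.009 F [ 0.1  0.3 -0.6] g 17.8 op 0.656 xyz [519.6 162.  181.6]
```

View pics/s3.png

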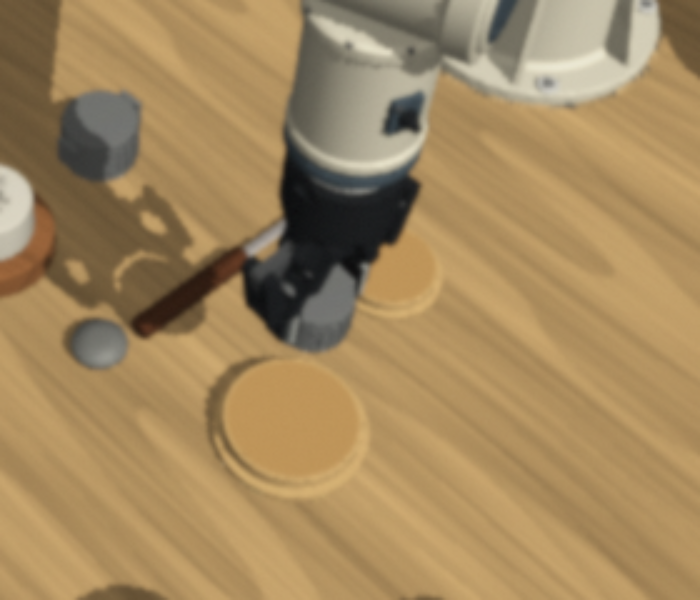

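The cap hangs upright in the fingers at crop (320,300), above the large form at crop (290,430), with the tub's neck bare at left. Now I lower it.

```bash
sed -i 's/>11/>3.5/' ok.py
python3 -m inch '[[0,0,0,0.067,0.135,0.2,0.345],[0,0,0,0,0,0.6,0.345],[0,0,0,0,0,0.9,0.345],[0,0,0,0,0,0.9,0.345],[0,0,0,0,0,0.9,0.345],[0,0,0,0,0,0.7,0.345],[0,0,0,0,0,0.4,0.345],[0,0,0,0,0,0.1,0.345]]' >/dev/null; python3 -m inch '[[0,0,0,0,0,0,0.345],[0,0,0,0,0,0,0.345]]'>/dev/null; python3 ok.py
```

```text
yaw 85.43 tz -0.044 F [-0.1 -0.1  0.3] g 17.8 op 0.657 xyz [524.1 163.4  65. ]
```

```bash

python3 -m inch '[[0,0,0,0,0,0.15,0.345],[0,0,0,0,0,0.15,0.345],[0,0,0,0,0,0.08,0.345],[0,0,0,0,0,0,0.345],[0,0,0,0,0,0,0.345]]' >/dev/null; python3 ok.py &&
python3 -m inch '[[0,0,0,0,0,0.04,0.345],[0,0,0,0,0,0,0.345],[0,0,0,0,0,0,0.345]]' >/dev/null; python3 ok.py &&
python3 -m inch '[[0,0,0,0,0,0.03,0.345],[0,0,0,0,0,0,0.345],[0,0,0,0,0,0,0.345]]' >/dev/null && python3 ok.py &&
python3 -m inch '[[0,0,0,0,0,0.03,0.345],[0,0,0,0,0,0,0.345],[0,0,0,0,0,0,0.345]]' >/dev/null && python3 ok.py &&
python3 -m inch '[[0,0,0,0,0,0.03,0.345],[0,0,0,0,0,0,0.345],[0,0,0,0,0,0,0.345]]' >/dev/null && python3 ok.py &&
python3 -m inch '[[0,0,0,0,0,0.03,0.345],[0,0,0,0,0,0,0.345],[0,0,0,0,0,0,0.345]]' >/dev/null && python3 ok.py &&
python3 -m inch '[[0,0,0,0,0,0.03,0.345],[0,0,0,0,0,0,0.345],[0,0,0,0,0,0,0.345]]' >/dev/null && python3 ok.py
```

```text
yaw 85.46 tz -0.052 F [ 0.4  0.4 -0. ] g 17.8 op 0.655 xyz [523.4 163.5  54.9]
yaw 85.46 tz -0.033 F [-0.4 -0.  -0.2] g 17.8 op 0.655 xyz [523.5 163.5  53.9]
yaw 85.46 tz -0.025 F [-0.1 -0.3 -0.7] g 17.8 op 0.66 xyz [523.4 163.5  53.1]
yaw 85.45 tz 0.058 F [ 0.3 -0.5 -0.6] g 17.8 op 0.658 xyz [523.4 163.5  52.3]
yaw 85.45 tz 0.031 F [-0.1  0.2 -1.5] g 17.8 op 0.654 xyz [523.4 163.5  51.6]
yaw 85.46 tz 0.01 F [-0.7  0.3 -0.6] g 17.9 op 0.653 xyz [523.5 163.5  50.9]
yaw 85.45 tz 0.007 F [-1.2 -0.5  7.8] g 20.6 op 0.655 xyz [523.5 163.5  50.7]
```

```bash

python3 -m inch '[[0,0,0,0,0,0,0.32],[0,0,0,0,0,0.015,0.3],[0,0,0,0,0,0.015,0.28],[0,0,0,0,0,0.015,0.26],[0,0,0,0,0,0.015,0.24],[0,0,0,0,0,0,0.22],[0,0,0,0,0,0,0.2]]'
python3 -m inch '[[0,0,0,0,0,0,0.15],[0,0,0,0,0,0,0.1],[0,0,0,0,0,0,0],[0,0,0,0,0,0,0],[0,0,0,0,0,0,0]]'
```

```text
clock: 23.25
eef_pos: [523.3, 163.5, 48.5]
tcp_rot: [-3.141, 0.0, 1.491]
contact_force: [-0.1, 0.2, 0.7]
opening: 0.804
grasp_force: 0.0
clock: 23.67
eef_pos: [523.4, 163.5, 48.6]
tcp_rot: [-3.142, 0.0, 1.491]
contact_force: [-0.1, -0.6, 0.7]
opening: 1.001
grasp_force: 0.0
```

Released. I retreat straight up, then look.

```bash

python3 -m inch '[[0,0,0,0,0,-0.2,0],[0,0,0,0,0,-0.4,0],[0,0,0,0,0,-0.6,0],[0,0,0,0,0,-0.9,0],[0,0,0,0,0,-0.9,0],[0,0,0,0,0,-0.9,0],[0,0,0,0,0,-0.9,0],[0,0,0,0,0,-0.9,0]]'
python3 -m inch '[[0,0,0,0,0,-0.9,0],[0,0,0,0.5,0,-0.5,0],[0,0,0,0.9,0,0,0],[0,0,0,0.9,0,0,0],[0,0,0,0.9,0,0,0],[0,0,0,0.5,0,0,0],[0,0,0,0,0,0,0],[0,0,0,0,0,0,0]]'
python3 - <<'E'
from h import *
f=grab_frame("scene");P=pts(f);save("s4.png",f["pixels"])
z=P[...,2]; m=(z>54)&(z<66)&(np.hypot(P[...,0]-523,P[...,1]-163)<60)
q=P[m];print(len(q),cv2.minEnclosingCircle(q[:,:2].astype(np.float32)),q.mean(0))
A=np.c_[q[:,:2],np.ones(len(q))];k=q[:,2]>np.median(q[:,2])-2;print(np.linalg.lstsq(A[k],q[k,2],rcond=None)[0][:2],np.median(q[:,2]))
m=(z>15)&(z<30)&(np.hypot(P[...,0]-523,P[...,1]-163)<75);print(cv2.minEnclosingCircle(P[m][:,:2].astype(np.float32)))
E
```

```text
clock: 24.33
eef_pos: [523.4, 163.5, 193.3]
tcp_rot: [3.141, -0.0, 1.491]
contact_force: [1.4, 0.8, -0.5]
opening: 1.004
grasp_force: 0.0
clock: 25.0
eef_pos: [530.5, 255.8, 226.4]
tcp_rot: [-3.142, 0.0, 1.493]
contact_force: [-0.0, 0.1, -0.1]
opening: 1.001
grasp_force: 0.0
614 ((522.82421875, 161.88392639160156), 33.5909538269043) [524.26491672 163.10425424  59.54073507]
[-0.00059671 -0.01150957] 59.687444062071165
((521.3165893554688, 163.7316131591797), 56.00413513183594)
```

View pics/s4.png

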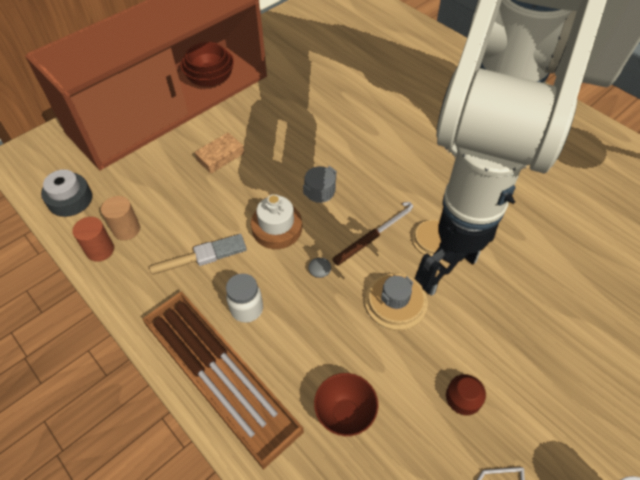

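The cap stands upright and centred on the large form at pixel (397,292), top at 60 mm and tilt under 1°. Everything else is where it was, and the arm is clear.

```bash
python3 -c "
from rig import r;print(r.sign_off())"
```

```text
the job is handed in; nothing more can be done
None
```

I opened the tub and set its cap upright near the middle of the larger pine form, about 2 mm off centre and let go; nothing else on the bench looked moved, and I handed the job in at about 25 s, but no verdict came back.

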